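Set up the probe thermometer check on the hob

ROBOT

A 7-joint arm with a two-finger parallel gripper is mounted at the origin on the work surface. World frame = base frame: x ahead of the robot, y to its left, z up, the work surface at z = 0. Lengths are in m, angles in rad, forces in N, time in s.
With the tool pointing down it reaches from about 0.4 to 0.9 m from the base axis. Payload 5.6 kg.
Tool frame: the origin (TCP) lies on the centre line of the jaws, within the pads' length; the fingertips stand 17 mm ahead of it and the grasp point (between the pads) lies 2 mm behind it (r.tip_extent is the distance from the TCP to the fingertips, in m); x points along the fingers, z is the direction in which the jaws open and shut, and the axes are right-handed (so a half turn about x gives the same grasp; the last joint's range is limited). The gripper opens to 92 mm and grips with 3 to 60 N. Pads are 20 mm wide; open, the fingers measure 128 mm over their backs; the gripper's body (75 mm by 189 mm) begins 69 mm behind the grasp point.
Start: joints at [-1.246, 0.468, -0.012, 1.603, 0.006, 1.071, -0.056], TCP at [0.234, 0.607, 0.232] pointing down, gripper open.
Joint ranges: [-2.53, 2.53], [-0.31, 2.02], [-1.57, 1.55], [0.28, 2.44], [-1.29, 4.43], [0.15, 1.84], [-2.92, 2.92]. Speed limits (rad/s): [2.57, 2.57, 3.14, 3.14, 3.14, 3.14, 3.14].

INTERFACE

Orientations are given as a unit quaternion [x, y, z, w].
In Python, from plant import r gives the robot as it stands. Calls block until the motion is done:
- r.move_pose(position, orientation): joint-space move of the TCP to a pose.
- r.move_linear(position, rotation=None, v=0.15, until_force=None): straight line of the TCP; rotation=None keeps the orientation; v is the mean speed in m/s. With until_force (N) it stops when the force on the tool has changed by that much, and returns True; else False.
- r.move_joints(angles): joint-space move.
- r.move_gripper(opening, strength=None): finger opening in m; strength is the grip in N (None keeps the last); returns when the fingers have stopped.
- r.sleep(seconds).
- r.inverse_kinematics(position, orientation): joint angles nearest the present ones, or None.
- r.state(): the state.
- r.grab_frame(name): name is "scene" or "top"; returns a dict with "frame" (400x640x3 uint8, red, green, blue), "K" (3x3 intrinsics, pixels), "distortion" ([k1, k2, p1, p2, k3] as OpenCV has them; the pictures are not rectified), "T" (4x4, takes a point from camera to world coordinates). Camera axes: x right, y down, z forward; pixel columns grow to the right and rows downward; lengths in m; the calibration is good to about 2 mm. A picture is of the moment at which its call begins. There is no depth.
A pose or a line that the arm cannot do raises r.Unreachable and nothing moves.
- r.hand_in(): hands the job in, once; it reports no verdict.
The state is a dict: "t": time; "joints": joint angles; "dq": joint speeds; "joint_torque": joint torques, N m; "eef_pos": TCP position; "eef_rot": TCP orientation; "force": force on the tool from outside, world axes, zero at the start; "wrist_torque": the same for the moment, N m; "opening": finger opening in m.
Only numpy, scipy, OpenCV 4.12 (cv2) and the standard library are available. Lean on these libraries where they do the work, as an engineer would, in place of code of your own. Each camera call takes 0.05 s, during which the arm holds its last target.

TASK

Set up the pan for the weekly thermometer check: first slide the saucepan, without lifting it, from the parking mark onto the free cooking ring (the one without the small pot) and centre it there. Then put every probe thermometer from the stand through its own eyelet in the bridge across the pan, fully down until its grip rests on the bridge, and last of all press that ring's orange switch fully down, and let go. Do not press the other ring's switch, and leave the small pot, the utensil crock and the sugar jar where they stand.

Things in the scene. Friction and masses are not known exactly. Their poses are not given: they have to be found in the camera images.
- hob: black induction hob, a fixed slab 320 (x) x 540 (y) x 12 mm high; origin under its centre, its y axis runs along the row of rings. A white circle in the middle is the parking mark, the two red double circles are the cooking rings; a small green light glows in the middle of the free one
- pan: open aluminium saucepan, 160 mm diameter, 100 mm high, 0.8 kg, starts on the parking mark; origin at its underside's centre, z up. Black bar handle (18 mm wide, 14 thick, its middle 85 mm above the underside) reaches 75 to 205 mm from the axis along the pan's -x. Across the mouth along its y a fixed white bridge bar 36 x 168 x 8 mm, top at 108 mm, with five 9 mm eyelets 31 mm apart
- pan_grip (a point): middle of the pan's handle, 135 mm from the pan's axis, where it can be pinched from above across the pan's y
- stand: fixed aluminium probe stand: top plate 160 (x) x 40 (y) x 8 mm, its top 100 mm above the table, with five 9 mm holes 31 mm apart along its x, the third at its middle. The probes hang in it upright. Origin under its centre
- ring_left (a point): centre of the left cooking ring (red double circle, 168 mm outside), on the hob's top, 175 mm from the parking mark towards the hob's +y
- switch_left (a joint): orange push switch of the left ring: 0 = up, 0.006 m = fully pressed (about 4 N), springs back
- switch_left_top (a point): top centre of the orange switch (28 mm diameter) of the left ring, near the hob's front edge between the parking mark and that ring
- ring_right (a point): centre of the right cooking ring (red double circle, 168 mm outside), on the hob's top, 175 mm from the parking mark towards the hob's -y
- switch_right (a joint): orange push switch of the right ring: 0 = up, 0.006 m = fully pressed (about 4 N), springs back
- switch_right_top (a point): top centre of the orange switch (28 mm diameter) of the right ring, near the hob's front edge between the parking mark and that ring
- eye0 (a point): mouth of eyelet 0 of the bridge bar on the pan: centre of the 9 mm hole at the bar's top face, z up; eyelets 0 to 4 run along the pan's +y
- eye1 (a point): mouth of eyelet 1 of the bridge bar on the pan: centre of the 9 mm hole at the bar's top face, z up; eyelets 0 to 4 run along the pan's +y
- eye2 (a point): mouth of eyelet 2 of the bridge bar on the pan: centre of the 9 mm hole at the bar's top face, z up; eyelets 0 to 4 run along the pan's +y
- eye3 (a point): mouth of eyelet 3 of the bridge bar on the pan: centre of the 9 mm hole at the bar's top face, z up; eyelets 0 to 4 run along the pan's +y
- eye4 (a point): mouth of eyelet 4 of the bridge bar on the pan: centre of the 9 mm hole at the bar's top face, z up; eyelets 0 to 4 run along the pan's +y
- probe_red: probe thermometer with red grip (may be absent): grip a cylinder 18 mm in diameter and 50 mm tall, below it a stiff steel rod 6 mm in diameter and 85 mm long with a rounded tip. Origin at the rod's tip, z up along the axis; the grip's underside (the shoulder) is 85 mm above the origin, its top 135 mm. At the start it hangs in the stand with the shoulder on the plate
- probe_blue: probe thermometer with blue grip (may be absent): grip a cylinder 18 mm in diameter and 50 mm tall, below it a stiff steel rod 6 mm in diameter and 85 mm long with a rounded tip. Origin at the rod's tip, z up along the axis; the grip's underside (the shoulder) is 85 mm above the origin, its top 135 mm. At the start it hangs in the stand with the shoulder on the plate
- probe_green: probe thermometer with green grip (may be absent): grip a cylinder 18 mm in diameter and 50 mm tall, below it a stiff steel rod 6 mm in diameter and 85 mm long with a rounded tip. Origin at the rod's tip, z up along the axis; the grip's underside (the shoulder) is 85 mm above the origin, its top 135 mm. At the start it hangs in the stand with the shoulder on the plate
- probe_yellow: probe thermometer with yellow grip (may be absent): grip a cylinder 18 mm in diameter and 50 mm tall, below it a stiff steel rod 6 mm in diameter and 85 mm long with a rounded tip. Origin at the rod's tip, z up along the axis; the grip's underside (the shoulder) is 85 mm above the origin, its top 135 mm. At the start it hangs in the stand with the shoulder on the plate
- probe_black: probe thermometer with black grip (may be absent): grip a cylinder 18 mm in diameter and 50 mm tall, below it a stiff steel rod 6 mm in diameter and 85 mm long with a rounded tip. Origin at the rod's tip, z up along the axis; the grip's underside (the shoulder) is 85 mm above the origin, its top 135 mm. At the start it hangs in the stand with the shoulder on the plate
- pot: small lidded copper-coloured pot, 110 mm diameter, 110 mm high, with a short handle; it stands on one of the two cooking rings. Origin at the centre of its underside
- crock: steel utensil crock, 94 mm diameter, 120 mm high (200 mm with its utensils), on the other side of the hob from the stand; leave alone. Origin at its underside's centre
- sugar_jar: jar 72 mm diameter, 110 mm high, near the robot; leave alone. Origin at its underside's centre

How it is judged:
By the outcome, as a careful person would: the job done as asked, in the order asked, and still so for the second after the job is handed in, with the robot touching nothing.
Of probe_red, probe_blue, probe_green, probe_yellow, probe_black only 3 to 5 are there at a start; the rules pass over those that are not, and their reading is None.
At some moment in a run one of pan may be knocked a few centimetres aside while the robot is not near it.
It also fails if it takes over 210 s, if anything falls off the work surface, if the arm or the gripper's body presses on something with over 40 N, if the wrist force passes 120 N, or if a joint passes its speed limit or range.

## Working session

There is one attempt and no reset: what is moved stays moved. The work goes in short steps, each a Python script; the robot and the scene stay as the last script left them, time stands still between calls to the robot, and variables do not carry over. Pictures are saved under pics/ and viewed, and the job is handed in when it is done.

```bash
mkdir -p pics; ls; python3 - <<'E'
from plant import r
import cv2
for n in ("scene","top"):
    f=r.grab_frame(n); cv2.imwrite(f"pics/{n}0.png",f["frame"][:,:,::-1])
    print(n,f["K"],f["distortion"],f["T"])
s=r.state();print(s["t"],s["eef_pos"],s["eef_rot"],s["force"],r.tip_extent)
E
```

```text
pics
scene [[361.28350785   0.         323.53998782]
 [  0.         361.28350785 187.35380718]
 [  0.           0.           1.        ]] [-0.06859788  0.          0.          0.          0.        ] [[-0.20707352  0.5388994  -0.81652189  1.13225676]
 [ 0.97831248  0.10977644 -0.17565255  0.12100658]
 [-0.00502419 -0.83518655 -0.54994381  0.56044066]
 [ 0.          0.          0.          1.        ]]
top [[498.16787922   0.         318.15785903]
 [  0.         498.16787922 202.11217028]
 [  0.           0.           1.        ]] [-0.03306545  0.          0.          0.          0.        ] [[ 0.09972057 -0.97407171  0.20307659  0.16186623]
 [-0.9950029  -0.09864683  0.01542853 -0.02102571]
 [ 0.00500437 -0.20360034 -0.9790413   1.51172906]
 [ 0.          0.          0.          1.        ]]
0.1 [0.23358665 0.60605691 0.23075349] [-0.40046961  0.58343408  0.39979776  0.58257233] [-0.41010882 -0.02285079  1.03263734] 0.017
```

View pics/scene0.png

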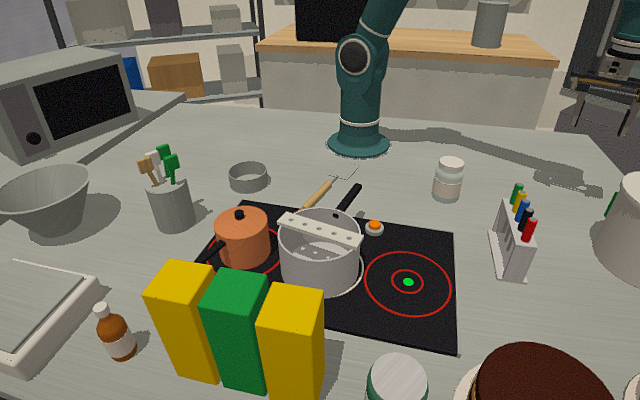

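View pics/top0.png

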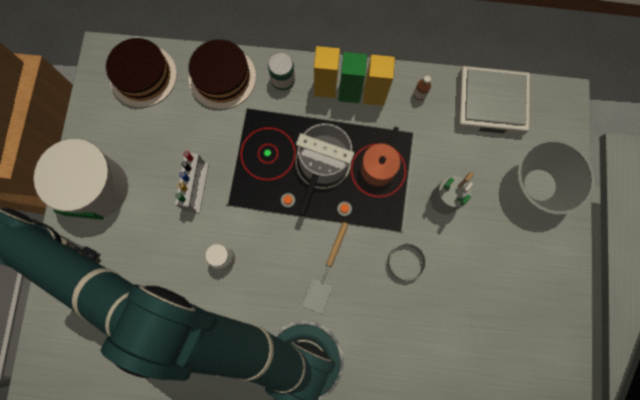

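```bash
cat > h.py <<'E'
import numpy as np, cv2
from plant import r
def ray(f,px):
    u=cv2.undistortPoints(np.array(px,float).reshape(-1,1,2),f["K"],np.array(f["distortion"])).reshape(-1,2)
    d=np.c_[u,np.ones(len(u))]@f["T"][:3,:3].T
    return f["T"][:3,3],d
def onz(f,px,z):
    o,d=ray(f,px); return o+d*((z-o[2])/d[:,2])[:,None]
def proj(f,P):
    P=np.atleast_2d(P).astype(float); Ti=np.linalg.inv(f["T"])
    return cv2.projectPoints(P,cv2.Rodrigues(Ti[:3,:3])[0],Ti[:3,3],f["K"],np.array(f["distortion"]))[0].reshape(-1,2)
def tri(fa,pa,fb,pb):
    A=np.zeros((3,3));b=np.zeros(3)
    for f,p in((fa,pa),(fb,pb)):
        o,d=ray(f,[p]);d=d[0]/np.linalg.norm(d[0]);M=np.eye(3)-np.outer(d,d);A+=M;b+=M@o
    return np.linalg.solve(A,b)
def crop(f,name,x0,y0,x1,y1,s):
    im=f["frame"][y0:y1,x0:x1,::-1]
    cv2.imwrite("pics/"+name,cv2.resize(im,None,fx=s,fy=s,interpolation=cv2.INTER_CUBIC))
E
python3 - <<'E'
from h import *
T=r.grab_frame("top");S=r.grab_frame("scene")
np.savez("f0.npz",T=T["frame"],S=S["frame"])
crop(T,"t1.png",225,100,425,240,4)
crop(T,"t2.png",165,140,225,220,7)
crop(S,"s2.png",480,170,560,290,5)
crop(S,"s1.png",260,170,470,350,3.8)
E
```

```text
(no output)
```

View pics/t1.png

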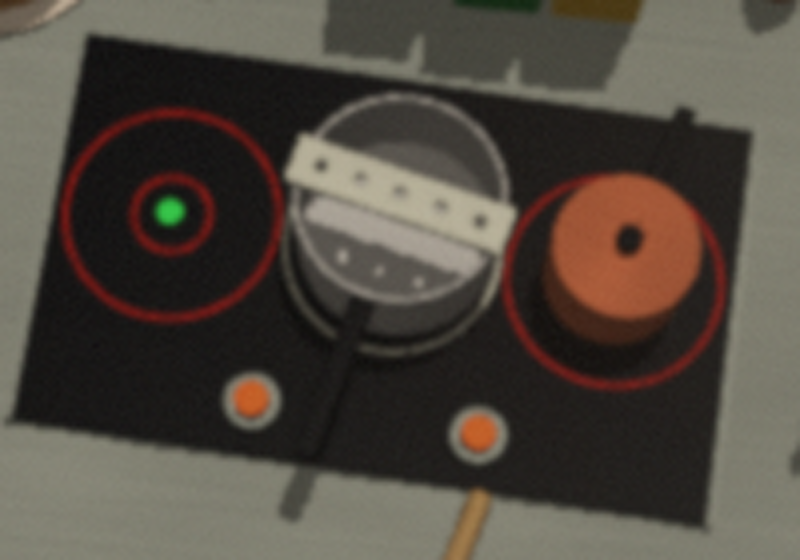

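View pics/t2.png

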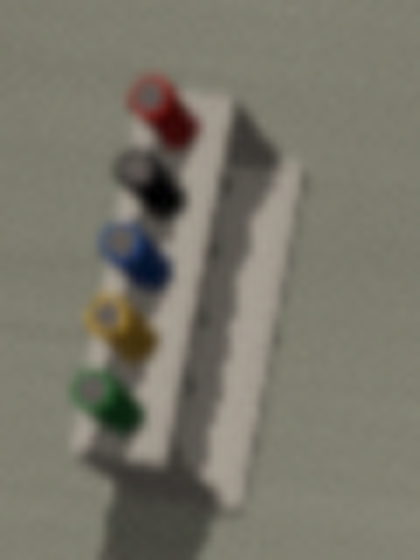

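View pics/s2.png

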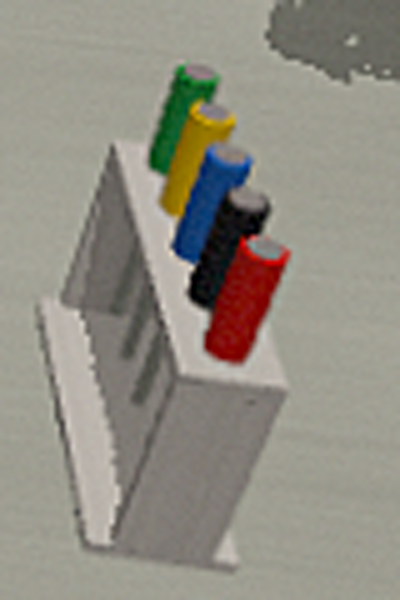

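View pics/s1.png

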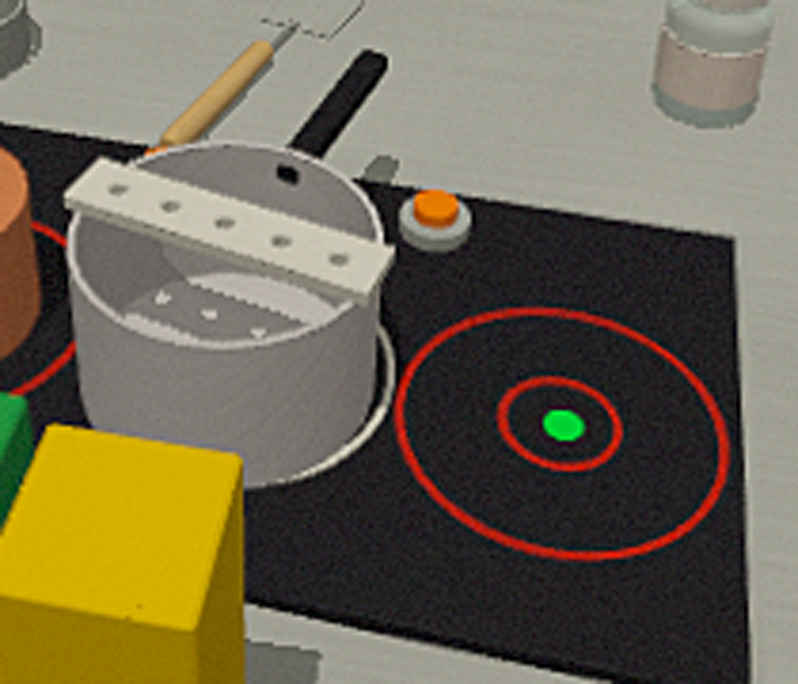

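```bash
cat >> h.py <<'E'
def blobs(f,lo,hi,roi,amin=5):
    hsv=cv2.cvtColor(f["frame"],cv2.COLOR_RGB2HSV); m=cv2.inRange(hsv,np.array(lo),np.array(hi))
    z=np.zeros_like(m);x0,y0,x1,y1=roi;z[y0:y1,x0:x1]=m[y0:y1,x0:x1]
    n,l,st,c=cv2.connectedComponentsWithStats(z)
    return [(c[i],st[i,4],st[i]) for i in range(1,n) if st[i,4]>=amin],l
E
python3 - <<'E'
from h import *
np.set_printoptions(precision=4,suppress=True)
T=r.grab_frame("top");S=r.grab_frame("scene")
for n,f,roi in(("T",T,(225,110,320,215)),("S",S,(350,200,470,330))):
    b,_=blobs(f,(50,120,120),(75,255,255),roi); 
    for c in b: print(n,"green",c[0],c[1],onz(f,[c[0]],0.012))
    b,_=blobs(f,(5,170,150),(18,255,255),roi if n=="S" else (225,180,420,225))
    for c in b: print(n,"orange",c[0],c[1],onz(f,[c[0]],0.022))
    hsv=cv2.cvtColor(f["frame"],cv2.COLOR_RGB2HSV)
    m=((hsv[...,0]<6)|(hsv[...,0]>172))&(hsv[...,1]>130)&(hsv[...,2]>60)
    x0,y0,x1,y1=roi;
    if n=="T":x1=297
    ys,xs=np.nonzero(m[y0:y1,x0:x1]);p=onz(f,np.c_[xs+x0,ys+y0],0.012)[:,:2]
    c=np.array(onz(f,[blobs(f,(50,120,120),(75,255,255),roi)[0][0][0]],0.012)[0,:2])
    for k in range(5):
        d=np.linalg.norm(p-c,axis=1);q=p[(d>.072)&(d<.095)]
        A=np.c_[2*q,np.ones(len(q))];s=np.linalg.lstsq(A,(q**2).sum(1),rcond=None)[0];c=s[:2]
    print(n,"ring",c,np.sqrt(s[2]+c@c),len(q))
# hob corners approx from top
print(onz(T,[[247,109.5],[412,132.5],[401.5,231.5],[228.5,205]],0.012))
eT=[[305.25,141.5],[315.25,144.5],[325,148],[335,151.5],[345,155.2]]
eS=[[349,245.1],[334.2,233.4],[319,228.6],[304.9,224.3],[291,220]]
eS=[[260+338/3.8,170+259/3.8],[260+281/3.8,170+242/3.8],[260+224/3.8,170+222.5/3.8],[260+170/3.8,170+206.5/3.8],[260+118/3.8,170+189.5/3.8]]
print("eyes T",onz(T,eT,.12));print("S",onz(S,eS,.12))
for a,b in zip(eT,eS): print(tri(T,a,S,b))
pT=np.array([[151,95],[136,167],[121,241],[106,316],[92,388]])/7+[165,140]
pS=np.array([[268,248],[249,202],[232,155],[215,112],[201,73]])/5+[480,170]
print("probes T",onz(T,pT,.15));print("S",onz(S,pS,.15))
for a,b in zip(pT,pS): print(tri(T,a,S,b))
print("handle end T",onz(T,[[297.5,227]],.097))
E
```

```text
T green [267.0968 152.4516] 31 [[0.6153 0.178  0.012 ]]
T orange [287.413  199.2391] 46 [[0.4703 0.0969 0.022 ]]
T orange [344. 208.] 45 [[ 0.4606 -0.0777  0.022 ]]
T ring [0.6133 0.1763] 0.08401983372525054 428
S green [407.9565 281.4493] 69 [[0.6171 0.1806 0.012 ]]
S orange [374.0761 224.2283] 92 [[0.4631 0.0979 0.022 ]]
S ring [0.6157 0.1783] 0.08402331246240055 678
[[ 0.7514  0.2595  0.012 ]
 [ 0.7277 -0.2714  0.012 ]
 [ 0.4076 -0.2589  0.012 ]
 [ 0.4362  0.2757  0.012 ]]
eyes T [[ 0.6271  0.0566  0.12  ]
 [ 0.621   0.0265  0.12  ]
 [ 0.6132 -0.0029  0.12  ]
 [ 0.6055 -0.0329  0.12  ]
 [ 0.5973 -0.063   0.12  ]]
S [[ 0.6343  0.0608  0.12  ]
 [ 0.6275  0.0317  0.12  ]
 [ 0.6187  0.0012  0.12  ]
 [ 0.6119 -0.0283  0.12  ]
 [ 0.604  -0.0579  0.12  ]]
[0.6287 0.0585 0.1148]
[0.6222 0.0287 0.1152]
[ 0.6142 -0.0014  0.116 ]
[ 0.6066 -0.0314  0.1154]
[ 0.5984 -0.0615  0.1152]
probes T [[0.5473 0.3881 0.15  ]
 [0.5165 0.3895 0.15  ]
 [0.4852 0.3907 0.15  ]
 [0.4537 0.3919 0.15  ]
 [0.4238 0.3928 0.15  ]]
S [[0.5514 0.3934 0.15  ]
 [0.5225 0.3937 0.15  ]
 [0.4906 0.3951 0.15  ]
 [0.4594 0.3958 0.15  ]
 [0.429  0.3972 0.15  ]]
[0.5488 0.3918 0.1476]
[0.5181 0.3931 0.1465]
[0.4866 0.3942 0.1469]
[0.455  0.3953 0.1468]
[0.425  0.3963 0.1471]
handle end T [[0.3767 0.053  0.097 ]]
```

```bash
cat >> h.py <<'E'
from scipy.spatial.transform import Rotation as R
def qd(jaw):  # tool down, jaw opening direction = angle (rad) of world xy
    z=np.array([np.cos(jaw),np.sin(jaw),0]);x=np.array([0,0,-1.]);y=np.cross(z,x)
    return R.from_matrix(np.c_[x,y,z]).as_quat()
def best(pos,jaw):
    o=[]
    j0=np.array(r.state()["joints"])
    for k in(0,np.pi,-np.pi):
        q=r.inverse_kinematics(pos,qd(jaw+k))
        if q is not None:o.append((np.abs(np.array(q)-j0).max(),jaw+k,np.array(q)))
    return sorted(o,key=lambda t:t[0])
E
python3 - <<'E'
from h import *
np.set_printoptions(precision=4,suppress=True)
T=r.grab_frame("top");S=r.grab_frame("scene")
eT=np.array([[305.25,141.5],[315.25,144.5],[325,148],[335,151.5],[345,155.2]])-.375
eS=np.array([[338,259],[281,242],[224,222.5],[170,206.5],[118,189.5]])/3.8+[260,170]-.37
pT=np.array([[151,95],[136,167],[121,241],[106,316],[92,388]])/7+[165,140]-.43
pS=np.array([[268,248],[249,202],[232,155],[215,112],[201,73]])/5+[480,170]-.4
for a,b,z in((eT,eS,.12),(pT,pS,.15)):
    A=onz(T,a,z);B=onz(S,b,z);print(A.mean(0),B.mean(0),(A-B).mean(0)); print([tri(T,x,S,y) for x,y in zip(a,b)])
    d=(A[-1]-A[0]);d2=B[-1]-B[0];print(np.degrees(np.arctan2(d[1],d[0])),np.degrees(np.arctan2(d2[1],d2[0])),np.linalg.norm(d),np.linalg.norm(d2))
print(r.state()["joints"])
for p,j in(((.483,.03,.25),np.radians(76)),((.485,.392,.25),np.pi/2),((.6145,.177,.3),0),((.6145,.177,.3),np.pi/2),((.467,.097,.2),0)):
    for b in best(p,j): print(p,np.degrees(b[1]),b[2])
E
```

```text
[ 0.6138 -0.0019  0.12  ] [0.6183 0.0006 0.12  ] [-0.0045 -0.0025  0.    ]
[array([0.6293, 0.0588, 0.1163]), array([0.6229, 0.029 , 0.1166]), array([ 0.6149, -0.0011,  0.1175]), array([ 0.6074, -0.0311,  0.1169]), array([ 0.5991, -0.0611,  0.1167])]
-104.02806189508942 -104.3296644577641 0.12325799666508533 0.12280509997854215
[0.4864 0.392  0.15  ] [0.4893 0.3946 0.15  ] [-0.0029 -0.0026 -0.    ]
[array([0.5492, 0.3917, 0.1489]), array([0.5186, 0.393 , 0.1479]), array([0.4871, 0.3941, 0.1483]), array([0.4555, 0.3951, 0.1482]), array([0.4255, 0.3961, 0.1485])]
177.82301908840094 178.27303599003986 0.12357447893555003 0.12281936438504465
[-1.246   0.4676 -0.0116  1.6028  0.006   1.0714 -0.0564]
(0.483, 0.03, 0.25) 76.0 [-0.5233  0.161   0.4389  2.0022 -0.0813  0.9949  1.2814]
(0.483, 0.03, 0.25) 256.0 [-0.812   0.1819  0.7733  2.017  -0.1508  0.999  -1.7801]
(0.483, 0.03, 0.25) -104.0 [-0.812   0.1819  0.7733  2.017  -0.1508  0.999  -1.7801]
(0.485, 0.392, 0.25) 90.0 [-0.7358  0.4054  0.0031  1.6534 -0.0014  1.0828  0.8385]
(0.485, 0.392, 0.25) -90.0 [-1.2043  0.4504  0.6386  1.6859 -
[... 167 characters left out ...]
-0.1926  1.199  -0.171 ]
(0.6145, 0.177, 0.3) 180.0 [-0.2549  0.3983 -0.1056  1.5492  0.0439  1.1964  2.7733]
(0.6145, 0.177, 0.3) -180.0 [-0.2549  0.3983 -0.1056  1.5492  0.0439  1.1964  2.7733]
(0.6145, 0.177, 0.3) 90.0 [-0.4746  0.3914  0.1917  1.5656 -0.0783  1.1921  1.3027]
(0.6145, 0.177, 0.3) -90.0 [-0.8333  0.445   0.6975  1.5904 -0.2993  1.2159 -1.6496]
(0.6145, 0.177, 0.3) 270.0 [-0.8333  0.445   0.6975  1.5904 -0.2993  1.2159 -1.6496]
(0.467, 0.097, 0.2) 0.0 [-0.7066  0.2211  0.4942  2.072  -0.1355  0.8787 -0.1358]
(0.467, 0.097, 0.2) 180.0 [-0.2652  0.2174 -0.0111  2.0454  0.0031  0.8788  2.8636]
(0.467, 0.097, 0.2) -180.0 [-0.2652  0.2174 -0.0111  2.0454  0.0031  0.8788  2.8636]
```

```bash
python3 - <<'E'
from h import *
yaw=np.radians(-14.2);q=qd(yaw+np.pi/2)
g=np.array([.616,-.0006])+.135*np.array([-np.cos(yaw),-np.sin(yaw)])
r.move_pose([g[0],g[1],.22],q)
r.move_gripper(.06)
print(r.move_linear([g[0],g[1],.095],v=.1,until_force=8))
print(r.state()["force"],r.state()["eef_pos"])
r.move_gripper(.0,strength=50)
s=r.state();print(s["opening"],s["force"],s["eef_pos"],s["wrist_torque"],s["t"])
for n in("top","scene"): cv2.imwrite(f"pics/g1{n}.png",r.grab_frame(n)["frame"][:,:,::-1])
E
```

```text
False
[0.659983   0.04298378 0.3965697 ] [0.48557256 0.03253547 0.09550643]
0.017477468888612648 [-0.30160141  0.45221794  0.83180095] [0.48512183 0.03259231 0.09502273] [ 0.08850634  0.08958403 -0.03687154] 5.3917
```

View pics/g1scene.png

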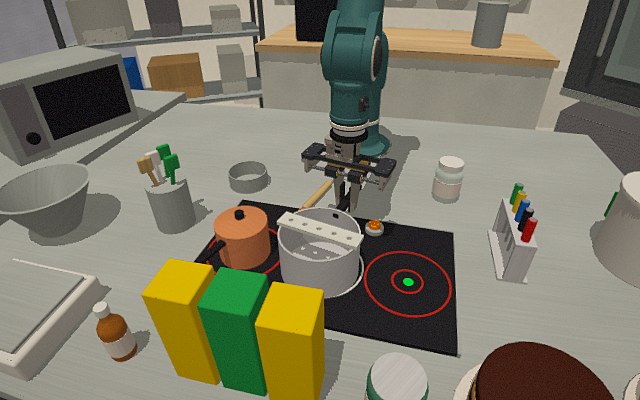

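The jaws hold the handle near (345,195) with an opening of 17.5 mm. Next I slide the pan.

```bash
python3 - <<'E'
from h import *
p=np.array(r.state()["eef_pos"])
r.move_linear([p[0]-.001,p[1]+.1786,.095],v=.06)
s=r.state();print(s["opening"],s["force"],s["eef_pos"],s["wrist_torque"],s["t"])
T=r.grab_frame("top");S=r.grab_frame("scene")
crop(T,"t3.png",225,100,385,240,5);crop(S,"s3.png",330,170,490,310,5)
E
```

```text
0.017700167240710326 [ 0.33747047 -6.62034888  2.62879203] [0.48423236 0.2094754  0.09493137] [-1.26655146 -0.13577191 -0.57620562] 8.6167
```

View pics/t3.png

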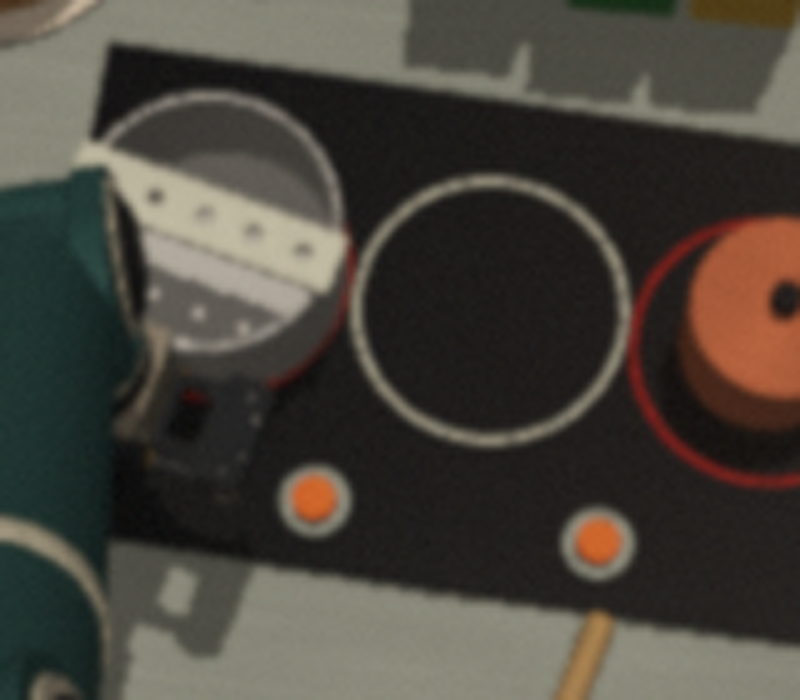

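View pics/s3.png

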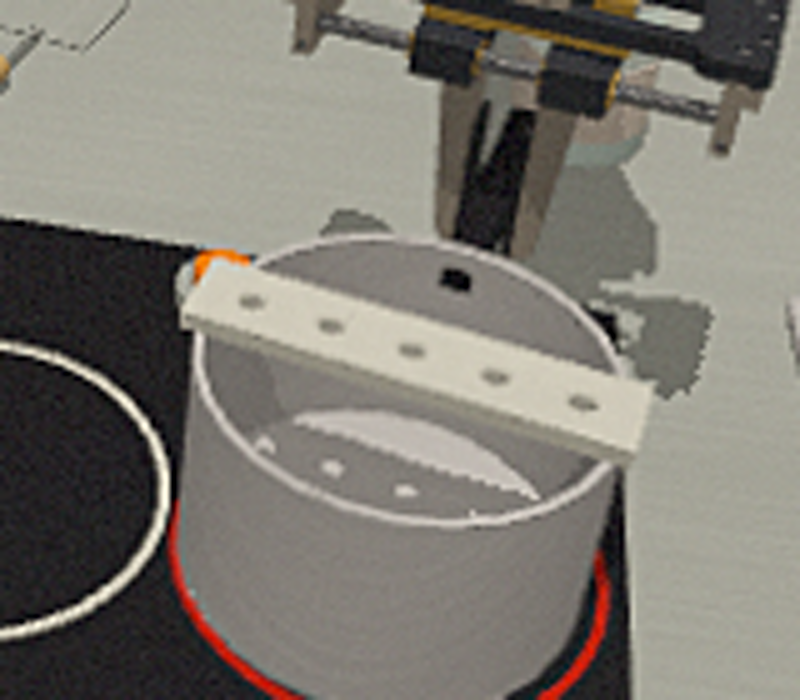

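```bash
python3 - <<'E'
from h import *
np.set_printoptions(precision=4,suppress=True)
T=r.grab_frame("top");S=r.grab_frame("scene")
eT=np.array([[156,196],[205,213],[253,231],[303,250]])/5+[225,100]-.4
eS=np.array([[582,403],[495,377],[411,350],[331,326],[252,301]])/5+[330,170]-.4
A=onz(T,eT,.12);B=onz(S,eS,.12)
print(A,B)
u=(B[0]-B[-1])[:2];u/=np.linalg.norm(u);print(np.degrees(np.arctan2(u[1],u[0]))-90, B.mean(0))
u=(A[0]-A[-1])[:2];u/=np.linalg.norm(u);print(np.degrees(np.arctan2(u[1],u[0]))-90, A.mean(0)[:2]+.0155*u)
E
```

```text
[[0.6208 0.2017 0.12  ]
 [0.6133 0.1719 0.12  ]
 [0.6052 0.1426 0.12  ]
 [0.5966 0.1122 0.12  ]] [[0.6324 0.2337 0.12  ]
 [0.6245 0.2037 0.12  ]
 [0.6156 0.1738 0.12  ]
 [0.6079 0.1445 0.12  ]
 [0.5993 0.1146 0.12  ]]
-15.525235551543986 [0.6159 0.1741 0.12  ]
-15.130686777681106 [0.613  0.1721]
```

```bash
python3 - <<'E'
from h import *
p=np.array(r.state()["eef_pos"])
r.move_linear([p[0]+.0005,p[1]+.0065,.095],v=.02)
print(r.state()["eef_pos"],r.state()["force"])
r.move_gripper(.06);p=r.state()["eef_pos"];r.move_linear([p[0],p[1],.25],v=.2)
# park at above stand, look
r.move_pose([.40,.45,.30],qd(np.pi/2))
print(r.state()["t"])
T=r.grab_frame("top");S=r.grab_frame("scene")
crop(T,"t4.png",225,100,345,240,5);crop(S,"s4.png",330,170,490,330,5);cv2.imwrite("pics/T4.png",T["frame"][:,:,::-1])
E
```

```text
[0.48483922 0.21456858 0.09497544] [-0.68074825 -4.9597039   2.77596836]
11.8917
```

View pics/T4.png

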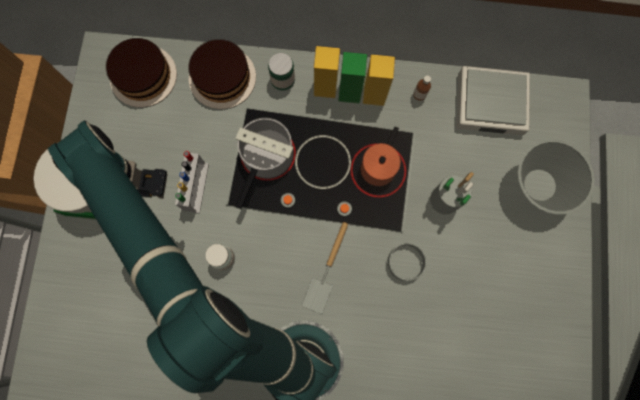

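View pics/s4.png

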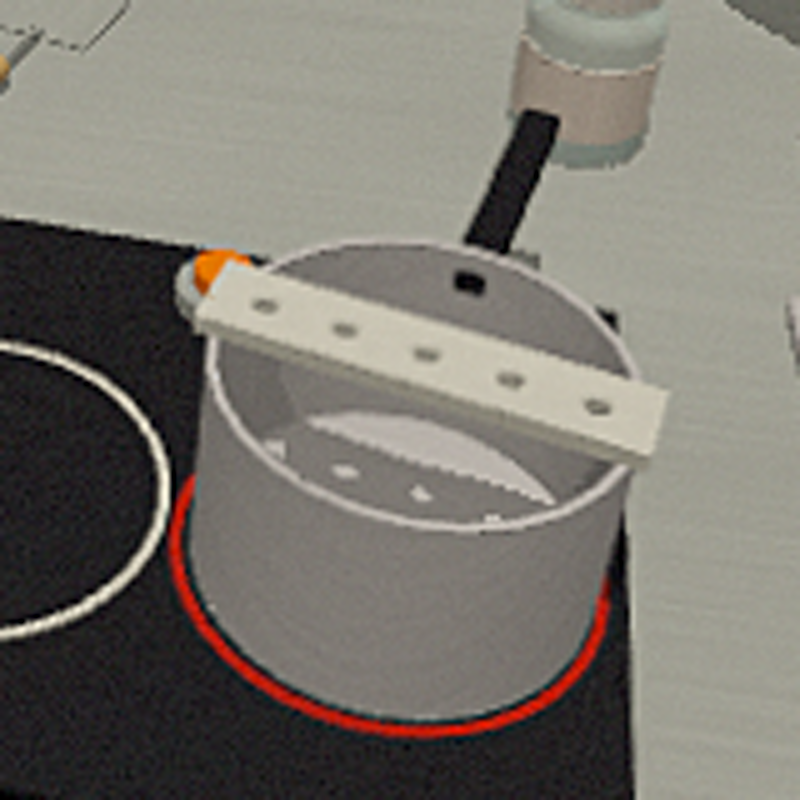

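View pics/t4.png

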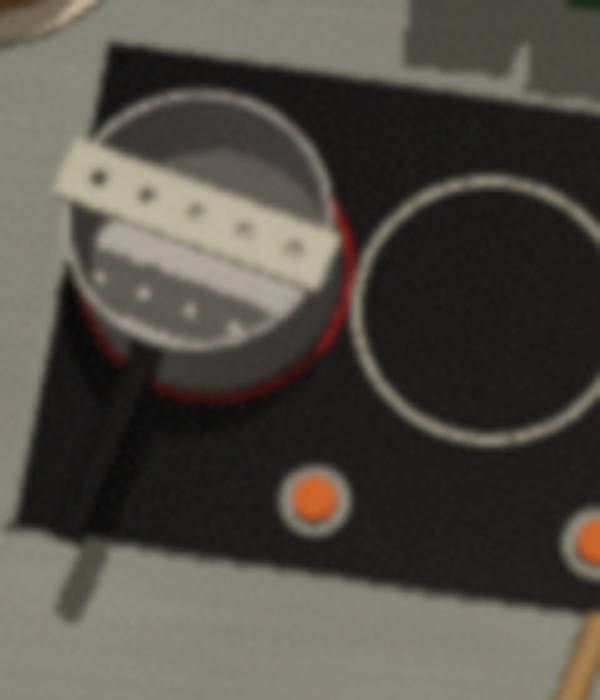

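```bash
cat >> h.py <<'E'
def bridge(f,c0,z=.12):
    """top face of white bridge: centre & yaw via contour near predicted world xy c0"""
    u=proj(f,[c0[0],c0[1],z])[0]
    hsv=cv2.cvtColor(f["frame"],cv2.COLOR_RGB2HSV)
    k=4; g=cv2.resize(f["frame"],None,fx=k,fy=k,interpolation=cv2.INTER_CUBIC)
    hs=cv2.cvtColor(g,cv2.COLOR_RGB2HSV)
    return g,hs,u
E
python3 - <<'E'
from h import *
np.set_printoptions(precision=4,suppress=True)
T=r.grab_frame("top");S=r.grab_frame("scene")
eT=np.array([[98,178],[147,195],[196,212],[244,231],[294,250]])/5+[225,100]-.4
eS=np.array([[598,406],[511,379],[427,354],[345,329],[265,305]])/5+[330,170]-.4
A=onz(T,eT,.12);B=onz(S,eS,.12)
for X in(A,B):
    u=(X[0]-X[-1])[:2];u/=np.linalg.norm(u);print(np.degrees(np.arctan2(u[1],u[0]))-90, X.mean(0))
for f,e in((T,eT),(S,eS)):
    for x,y in e: 
        p=f["frame"][int(round(y))-3:int(round(y))+4,int(round(x))-3:int(round(x))+4]; print(p.max(2)[3],end=" ")
    print()
E
```

```text
-15.129101027674722 [0.6127 0.1773 0.12  ]
-15.073480217115943 [0.6166 0.1795 0.12  ]
[184 168 128  93 105 147 177] [184 165 129 120 145 169 183] [181 164 144 146 158 175 186] [186 178 161 153 160 166 181] [185 175 163 161 159 161 181] 
[191 141 126 135 123 126 179] [160 130 141 144 133 160 194] [176 133 126 138 150 162 188] [168 127 127 132 151 182 195] [168 126 132 134 131 160 200]
```

```bash
cat >> h.py <<'E'
STAND=np.array([.4878,.3933]); SA=np.radians(178.05)
SD=np.array([np.cos(SA),np.sin(SA)])  # from red to green
def pick(i): # 0 red .. 4 green
    c=STAND+(i-2)*.031*SD; jaw=SA-np.pi/2
    r.move_pose([c[0],c[1],.22],qd(jaw)); r.move_gripper(.045)
    hit=r.move_linear([c[0],c[1],.126],v=.1,until_force=6)
    print("hit",hit,r.state()["eef_pos"])
    if hit: return False
    r.move_gripper(0,strength=25); s=r.state();print("open",s["opening"],s["eef_pos"],s["force"])
    zt=s["eef_pos"][2]-.015
    r.move_linear([s["eef_pos"][0],s["eef_pos"][1],.25],v=.15)
    s=r.state();print("lift open",s["opening"],"tipoff",zt,s["force"],s["t"])
    return zt
E
python3 - <<'E'
from h import *
pick(0)
S=r.grab_frame("scene");cv2.imwrite("pics/p0.png",S["frame"][:,:,::-1])
E
```

```text
hit False [0.55027566 0.39149516 0.12677731]
open 0.017274091096882202 [0.54983073 0.39136272 0.12630151] [-0.00107     0.47179596  0.54851894]
lift open 0.017859452505381204 tipoff 0.11130151194769354 [ 0.31343875  0.51241993 -1.1780184 ] 15.85
```

View pics/p0.png

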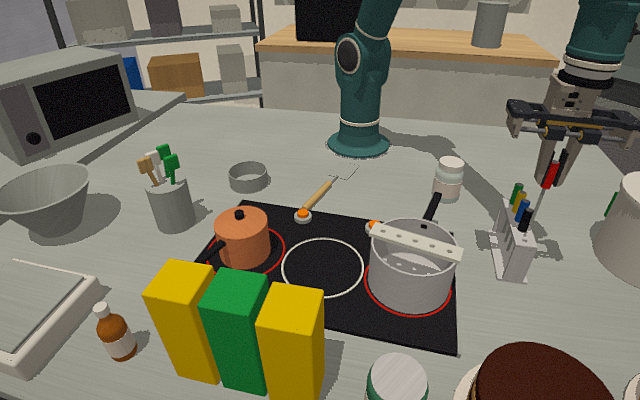

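```bash
cat >> h.py <<'E'
PC=np.array([.6147,.1784]); YAW=np.radians(-15.1)
def eye(k): return PC+(k-2)*.031*np.array([-np.sin(YAW),np.cos(YAW)])
E
python3 - <<'E'
from h import *
e=eye(0);q=qd(YAW)
r.move_pose([e[0],e[1],.29],q)
r.move_linear([e[0],e[1],.1113+.132],v=.1)
s=r.state();print(s["eef_pos"],s["force"],s["t"],e)
S=r.grab_frame("scene");T=r.grab_frame("top");print(proj(S,[e[0],e[1],.12]),proj(S,[e[0],e[1],.132]))
crop(S,"s5.png",340,150,480,270,5.7);cv2.imwrite("pics/T5.png",T["frame"][:,:,::-1])
E
```

```text
[0.59875073 0.1186408  0.2433224 ] [ 0.05624457 -0.10429166  0.35557466] 17.65 [0.59854872 0.1185407 ]
[[382.12412813 229.81905574]] [[382.67767771 224.86818944]]
```

View pics/s5.png

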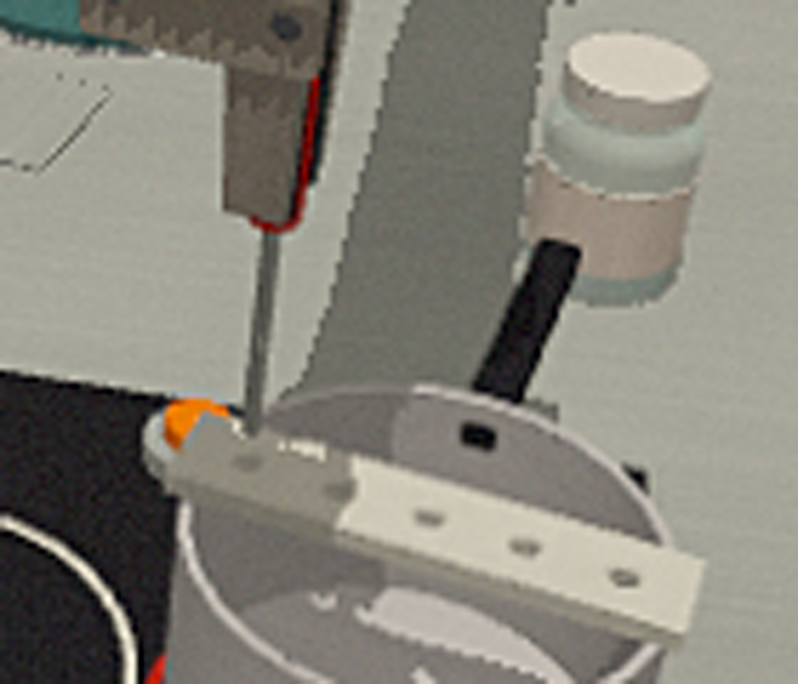

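View pics/T5.png

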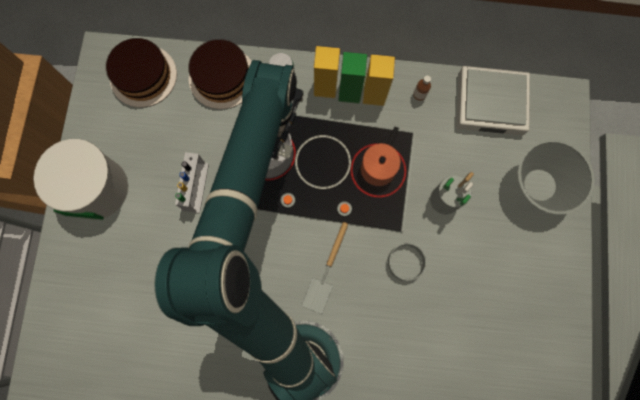

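```bash
python3 - <<'E'
from h import *
S=r.grab_frame("scene")
f=lambda x,y,z:onz(S,[[340+x/5.7-.41,150+y/5.7-.41]],z)[0]
print(f(254,434,.132),f(248,461,.12),f(265,330,.132+(0)))
S2=proj(S,[[*(.5988,.1187),z] for z in(.132,.15,.17,.19,.21,.217)]);print((S2-[340,150]+.41)*5.7)
crop(S,"s6.png",360,190,420,240,12)
E
```

```text
[0.60054084 0.12141914 0.132     ] [0.60007855 0.1204822  0.12      ] [0.54254307 0.12116381 0.132     ]
[[246.03139745 429.62570429]
 [250.87522056 386.20596632]
 [256.4060016  336.37957819]
 [262.09851802 284.81537182]
 [267.95817081 231.43512617]
 [270.04954249 212.30797197]]
```

View pics/s6.png

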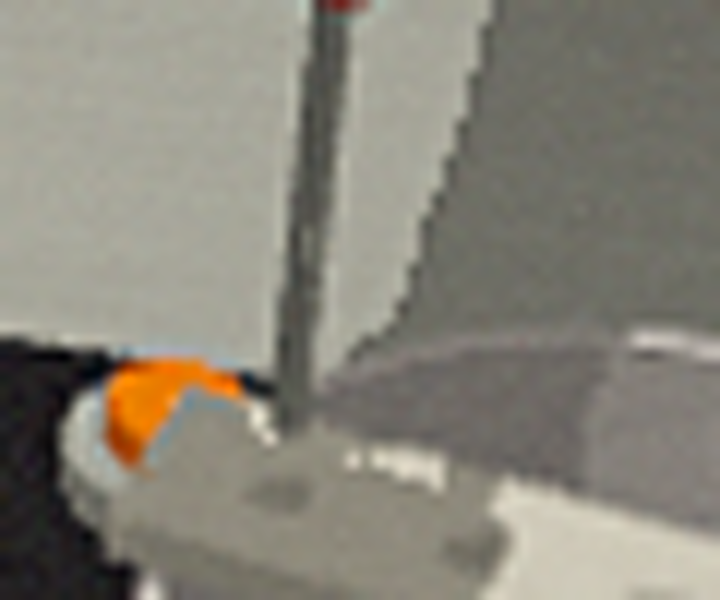

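```bash
cat >> h.py <<'E'
def insert(e,zt):
    """lower held probe at xy e; returns True when rod is deep, searching around on contact"""
    e=np.array(e,float)
    offs=[(0,0)]+[(a*np.cos(t),a*np.sin(t)) for a,n in((.0015,6),(.003,8)) for t in np.arange(n)*2*np.pi/n]
    for o in offs:
        c=e+o
        r.move_linear([c[0],c[1],zt+.128],v=.05)
        hit=r.move_linear([c[0],c[1],zt+.095],v=.03,until_force=4)
        s=r.state()
        print("try",np.round(o,4),hit,round(s["eef_pos"][2]-zt,4),np.round(s["force"],1))
        if not hit or s["eef_pos"][2]-zt<.110: break
    else: return False
    hit=r.move_linear([c[0],c[1],zt+.033],v=.05,until_force=5)
    s=r.state();print("down",hit,round(s["eef_pos"][2]-zt,4),np.round(s["force"],1),s["opening"],s["t"])
    return True
def release(jaw=None):
    r.move_gripper(.045);p=r.state()["eef_pos"];r.move_linear([p[0],p[1],.27],v=.2);print("rel",r.state()["force"],r.state()["t"])
E
python3 - <<'E'
from h import *
p=r.state()["eef_pos"]
print(insert(eye(0),.1113))
S=r.grab_frame("scene");crop(S,"s7.png",340,150,480,270,5.7)
E
```

```text
try [0 0] False 0.095 [-1.1 -0.  -1.3]
down True 0.0349 [-0.3  0.4  4.6] 0.017093577282299658 20.4167
True
```

View pics/s7.png

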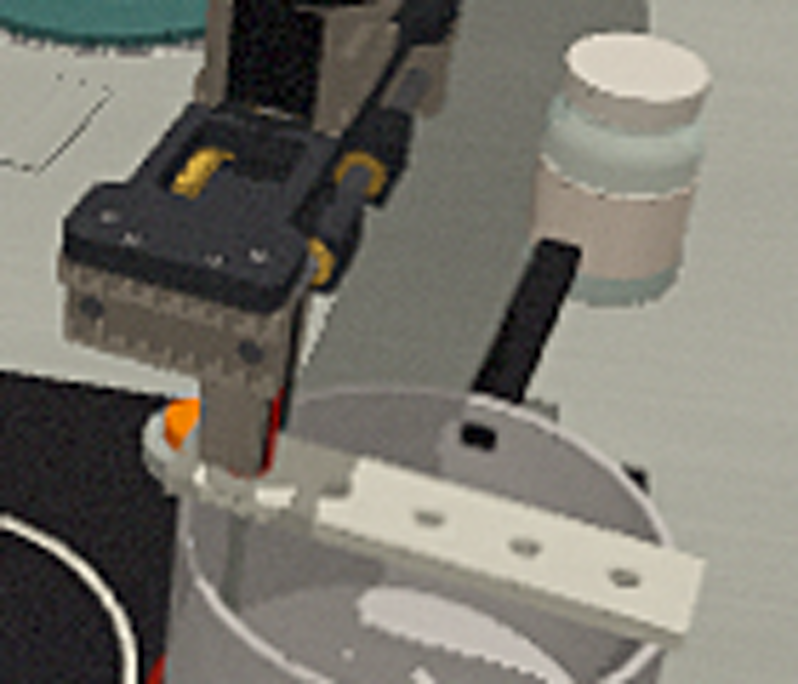

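```bash
python3 - <<'E'
from h import *
release()
zt=pick(1);print(zt)
S=r.grab_frame("scene");T=r.grab_frame("top")
crop(S,"s8.png",340,150,560,290,3.6);crop(T,"t8.png",165,100,345,240,4.4)
E
```

```text
rel [ 0.17540303 -0.62430983 -0.35377657] 21.8167
hit False [0.51925055 0.39253696 0.12672261]
open 0.017640460734418544 [0.51888306 0.3923867  0.12628224] [-0.10008008 -0.37554099  1.37080373]
lift open 0.017504711864043922 tipoff 0.11128223901842528 [-0.50027028 -0.12680891 -0.82021519] 25.7417
0.11128223901842528
```

View pics/s8.png

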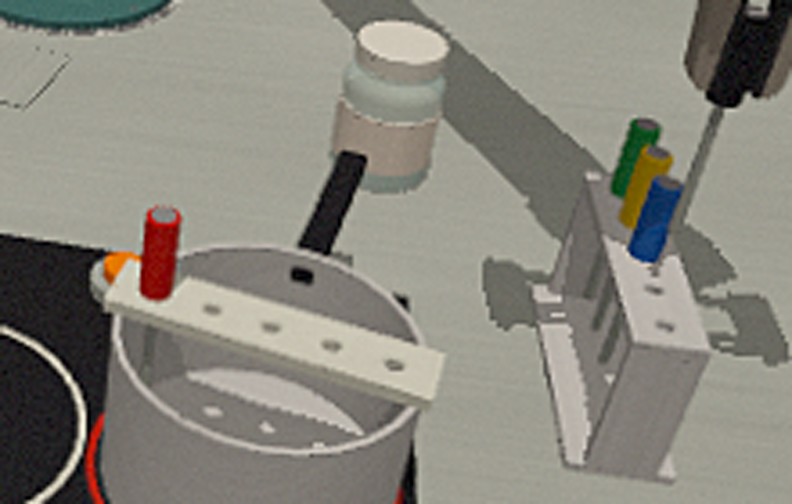

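View pics/t8.png

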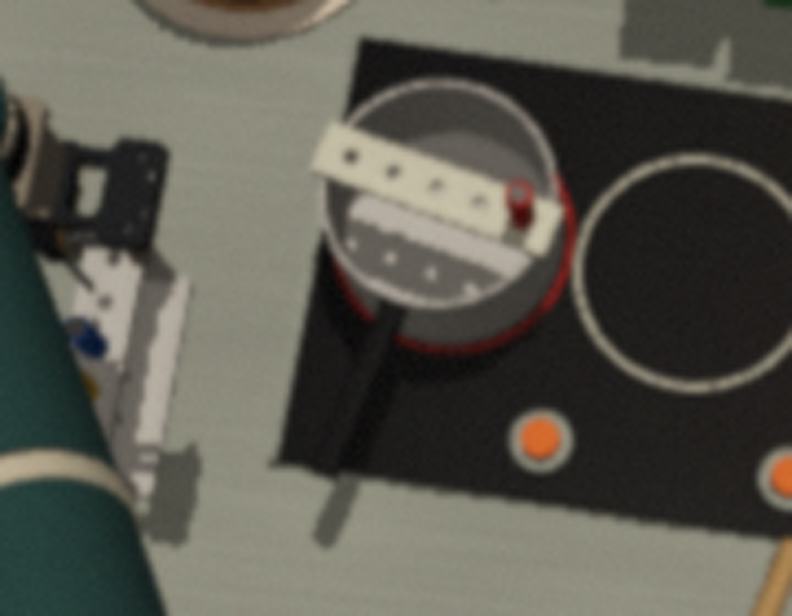

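```bash
cat >> h.py <<'E'
def place(k,zt,tag):
    e=eye(k);q=qd(YAW)
    r.move_pose([e[0],e[1],.31],q)
    r.move_linear([e[0],e[1],zt+.132],v=.1)
    S=r.grab_frame("scene");crop(S,f"h{tag}.png",340,150,480,270,5.7)
    ok=insert(e,zt)
    print("insert",ok)
    if ok: release()
    return ok
E
python3 - <<'E'
from h import *
if place(1,.1113,1):
    zt=pick(2);print(zt)
    S=r.grab_frame("scene");crop(S,"s9.png",340,150,560,290,3.6)
E
```

```text
try [0 0] False 0.0951 [-0.6 -0.6 -2.2]
down True 0.035 [-0.  -0.3  5.1] 0.017635543133442327 30.4667
insert True
rel [-0.47889312  0.31905835  0.72254875] 31.8167
hit False [0.48823068 0.39364918 0.12670768]
open 0.01751489934213374 [0.4879     0.39344572 0.1262699 ] [0.1881907  0.53888912 1.04986897]
lift open 0.017483137817061973 tipoff 0.11126989899130126 [ 0.56020363 -0.03692965 -0.57480292] 35.725
0.11126989899130126
```

View pics/s9.png

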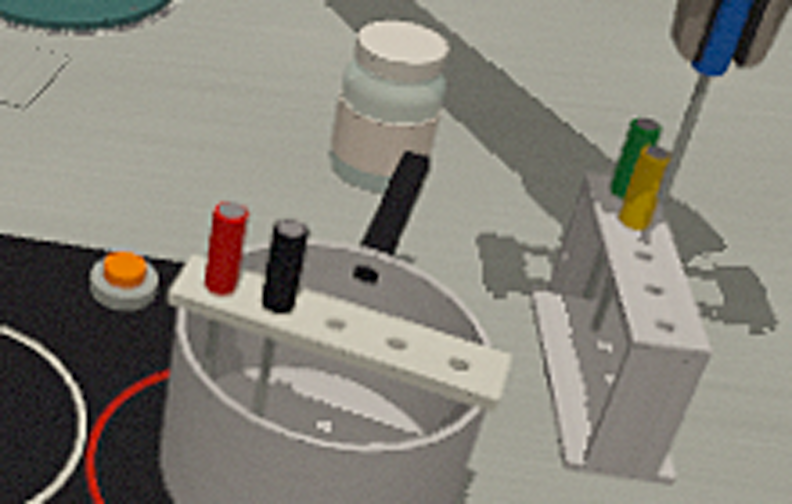

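View pics/h1.png

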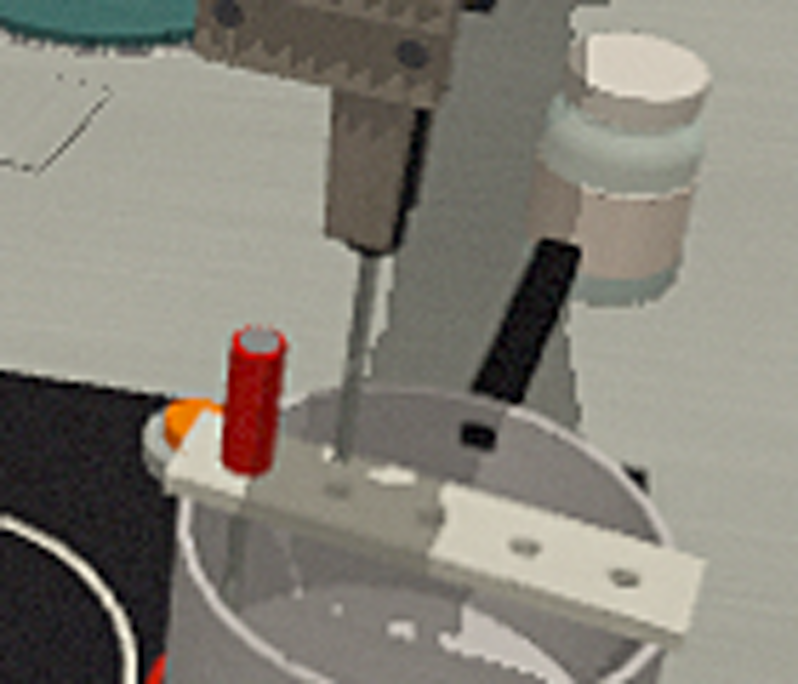

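The pan was knocked about 2–3 cm towards +y: its rim is no longer concentric with the red ring. I'll put blue back in the stand and re-centre the pan before going on.

```bash
python3 - <<'E'
from h import *
p=r.state()["eef_pos"]
print(r.move_linear([p[0],p[1],.16],v=.15,until_force=6))
print(r.move_linear([p[0],p[1],.1243],v=.05,until_force=5),r.state()["eef_pos"],r.state()["force"])
r.move_gripper(.045);p=r.state()["eef_pos"];r.move_linear([p[0],p[1],.27],v=.2)
r.move_pose([.36,.45,.30],qd(np.pi/2))
print(r.state()["t"])
S=r.grab_frame("scene");T=r.grab_frame("top");crop(S,"s10.png",340,150,560,290,3.6);crop(T,"t10.png",165,100,345,240,4.4)
E
```

```text
False
True [0.48693122 0.39287781 0.12611858] [-1.73085427 -0.07691163  4.96899201]
39.25
```

View pics/s10.png

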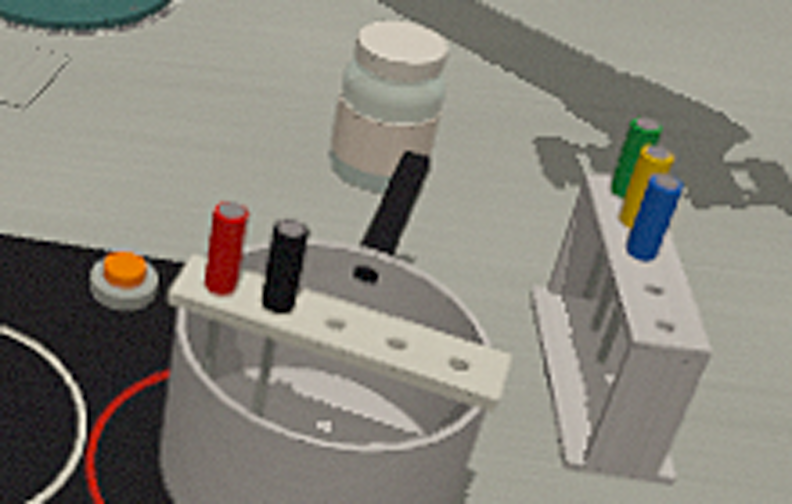

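View pics/t10.png

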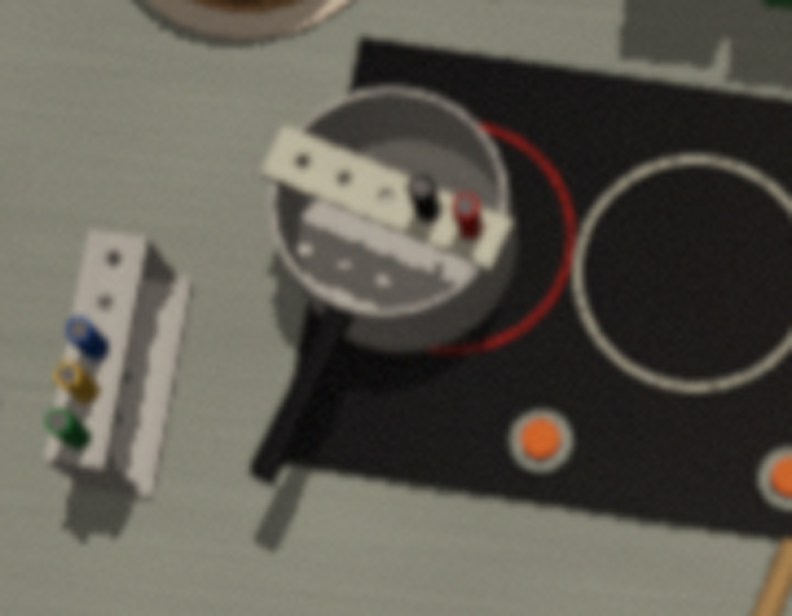

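```bash
python3 - <<'E'
from h import *
np.set_printoptions(precision=4,suppress=True)
T=r.grab_frame("top");S=r.grab_frame("scene")
eS=np.array([[459,364],[397,344],[335,324]])/3.6+[340,150]-.36
eT=np.array([[303,160],[344,178],[386,194]])/4.4+[165,100]-.39
oS=np.array([[395,365],[332,346],[271,327]])/3.6+[340,150]-.36
oT=np.array([[351,157],[393,172],[435,187]])/4.4+[165,100]-.39
for n,f,e,o in(("S",S,eS,oS),("T",T,eT,oT)):
    A=onz(f,e,.12);B=onz(f,o,.12);print(n,A[:,:2],(A-B)[:,:2])
    for X in(A,B):
        u=(X[0]-X[-1])[:2];print(np.degrees(np.arctan2(u[1],u[0]))-90)
E
```

```text
S [[0.6267 0.2706]
 [0.6176 0.2415]
 [0.6083 0.2115]] [[-0.0067  0.0312]
 [-0.0077  0.0321]
 [-0.0086  0.032 ]]
-17.258251625991946
-15.368411812178877
T [[0.6229 0.2681]
 [0.6131 0.2392]
 [0.6048 0.2099]] [[-0.0053  0.0316]
 [-0.0074  0.032 ]
 [-0.0081  0.0318]]
-17.22767954293259
-14.60908155980944
```

```bash
python3 - <<'E'
from h import *
yaw=np.radians(-17.2);q=qd(yaw+np.pi/2)
g=np.array([.6065,.2105])+.135*np.array([-np.cos(yaw),-np.sin(yaw)])
r.move_pose([g[0],g[1],.24],q);r.move_gripper(.05)
print(r.move_linear([g[0],g[1],.095],v=.12,until_force=8))
r.move_gripper(.0,strength=50)
s=r.state();p=s["eef_pos"];print(s["opening"],p)
r.move_linear([p[0]+.0088,p[1]-.034,.095],v=.05)
s=r.state();print(s["eef_pos"],s["force"])
r.move_gripper(.05);p=r.state()["eef_pos"];r.move_linear([p[0],p[1],.25],v=.2)
r.move_pose([.36,.45,.30],qd(np.pi/2))
print(r.state()["t"])
S=r.grab_frame("scene");T=r.grab_frame("top");crop(S,"s11.png",340,150,500,330,4);crop(T,"t11.png",165,100,345,240,4.4)
E
```

```text
False
0.01795132582743933 [0.47763274 0.2507252  0.09517706]
[0.48665823 0.2169098  0.09519955] [-1.01299087  3.14235002  2.21609943]
46.1
```

View pics/s11.png

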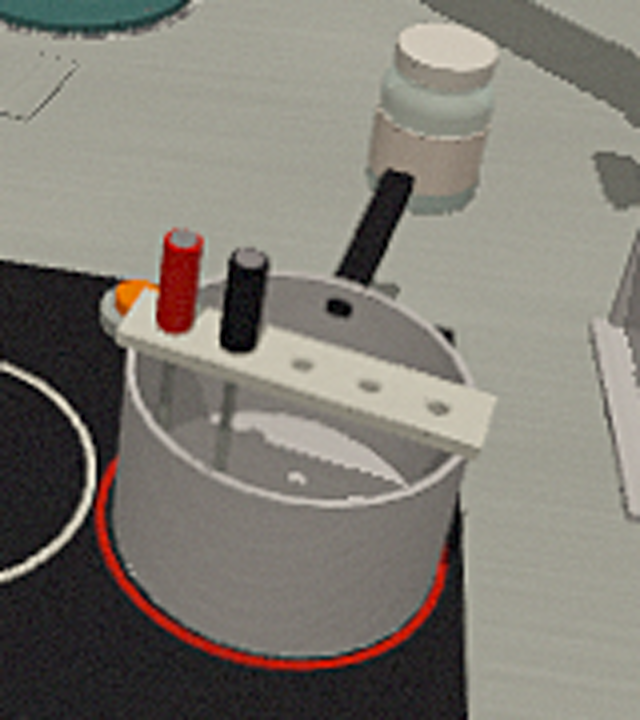

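View pics/t11.png

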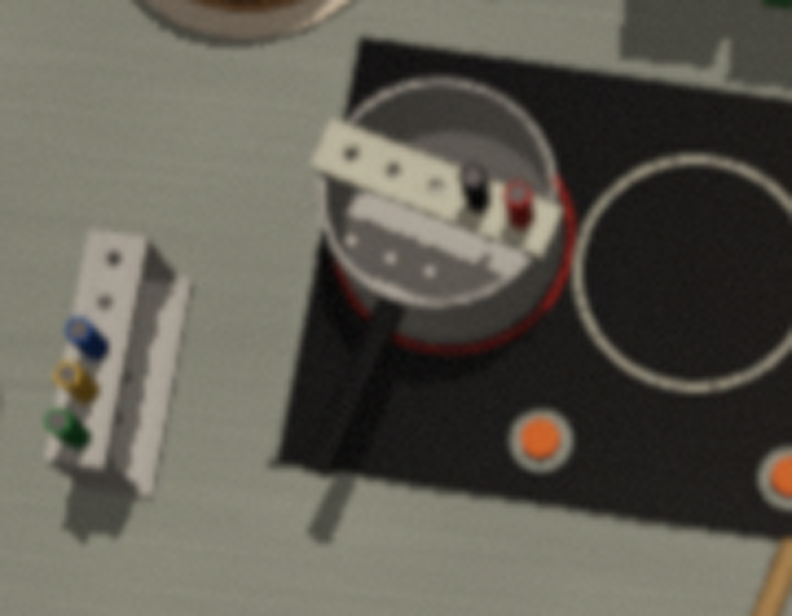

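```bash
python3 - <<'E'
from h import *
np.set_printoptions(precision=4,suppress=True)
T=r.grab_frame("top");S=r.grab_frame("scene")
eS=np.array([[438,407],[370,385],[303,364]])/4+[340,150]-.375
eT=np.array([[351,153],[393,169],[435,185]])/4.4+[165,100]-.39
def ref(f,e):  # dark-weighted centroid refine
    out=[]
    g=f["frame"].max(2).astype(float)
    for x,y in e:
        X,Y=int(round(x)),int(round(y));w=g[Y-2:Y+3,X-3:X+4];w=np.clip(w.max()*.93-w,0,None)
        yy,xx=np.mgrid[Y-2:Y+3,X-3:X+4];out.append([(w*xx).sum()/w.sum(),(w*yy).sum()/w.sum()])
    return np.array(out)
M=[]
for n,f,e in(("S",S,eS),("T",T,eT)):
    for ee in(e,ref(f,e)):
        A=onz(f,ee,.12)[:,:2];u=(A[0]-A[-1]);print(n,A.ravel(),np.degrees(np.arctan2(u[1],u[0]))-90)
E
```

```text
S [0.6344 0.2389 0.6256 0.2098 0.6172 0.1802] -16.350051154864374
S [0.6351 0.239  0.6264 0.2094 0.6178 0.1798] -16.302853683596908
T [0.631  0.2368 0.6226 0.2075 0.6143 0.1783] -15.83843836795387
T [0.6309 0.2369 0.6225 0.2078 0.6149 0.1782] -15.308807594319532
```

```bash
echo 'PC=np.array([.6159,.1789]); YAW=np.radians(-16.0)' >> h.py; python3 - <<'E'
from h import *
zt=pick(2);e=eye(2)
r.move_pose([e[0],e[1],.31],qd(YAW));r.move_linear([e[0],e[1],zt+.132],v=.1)
S=r.grab_frame("scene");crop(S,"h2.png",340,150,480,270,5.7)
E
```

```text
hit False [0.4882523  0.39360355 0.12669652]
open 0.017541264332637974 [0.48787751 0.39338978 0.12626864] [-0.45303291 -0.28971407  2.15109505]
lift open 0.01770836855277847 tipoff 0.11126864355536768 [ 0.59061024  0.13849685 -0.4190458 ] 49.8667
```

View pics/h2.png

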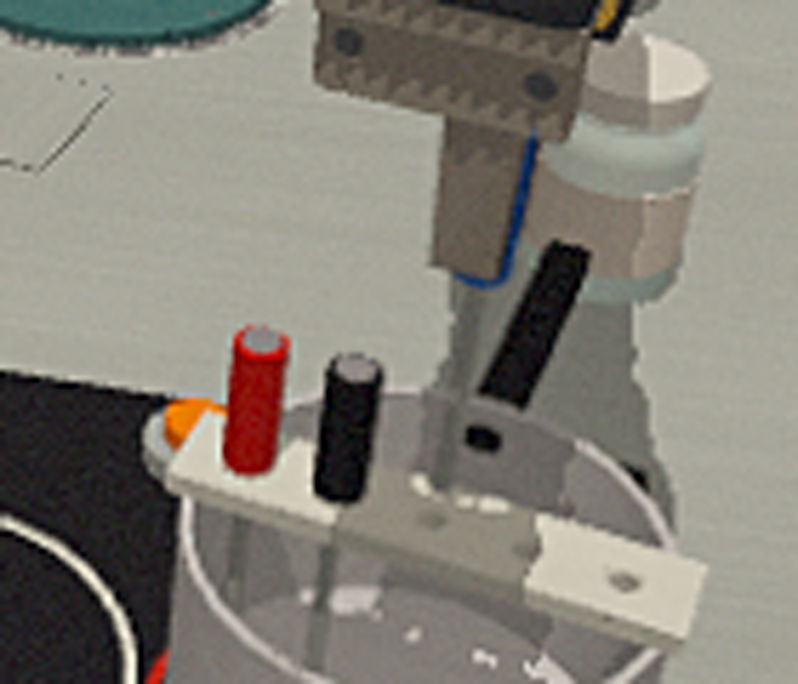

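```bash
python3 - <<'E'
from h import *
if insert(eye(2),.11127):
    release()
    pick(3)
    S=r.grab_frame("scene");crop(S,"s12.png",340,150,560,290,3.6)
E
```

```text
try [0 0] False 0.0948 [-1.2 -1.2 -1.3]
down True 0.0401 [-0.3 -0.3 -0.7] 0.017740975630645372 54.3583
rel [ 0.44656565  0.44501474 -0.54979932] 55.675
hit False [0.45723302 0.39470239 0.1266633 ]
open 0.017010383143494893 [0.45688002 0.39452062 0.12625041] [-0.30237974 -0.9242466   1.33673361]
lift open 0.017274090428861178 tipoff 0.11125041158290384 [0.05526567 0.02973132 0.05323965] 59.5917
```

View pics/s12.png

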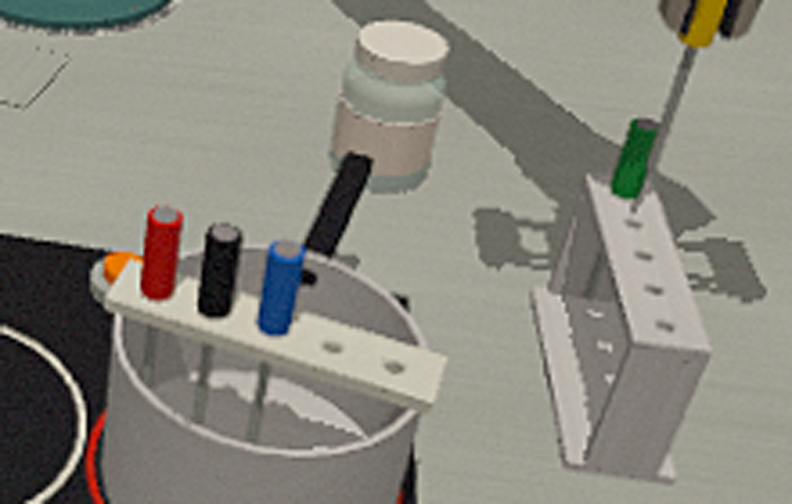

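```bash
sed -i 's|    hit=r.move_linear(\[c\[0\],c\[1\],zt+.033\],v=.05,until_force=5)|    for _ in range(3):\n        hit=r.move_linear([c[0],c[1],zt+.033],v=.04,until_force=5)\n        if r.state()["eef_pos"][2]-zt<.0365: break|' h.py; python3 - <<'E'
from h import *
if place(3,.11125,3):
    pick(4)
    S=r.grab_frame("scene");crop(S,"s13.png",340,150,560,290,3.6)
E
```

```text
try [0 0] False 0.095 [-0.7 -0.3 -0.8]
down True 0.035 [-0.6 -0.1  4.5] 0.01789889973332877 64.5333
insert True
rel [-0.4274353   0.22743271  0.68860489] 65.8833
hit False [0.42624985 0.39573175 0.12664408]
open 0.017486091801194602 [0.42590029 0.39552181 0.12623207] [-1.06952424  0.44119903  1.41925266]
lift open 0.017134262093711213 tipoff 0.11123207111294404 [-0.20045552 -0.56742646 -0.59470115] 69.7917
```

View pics/s13.png

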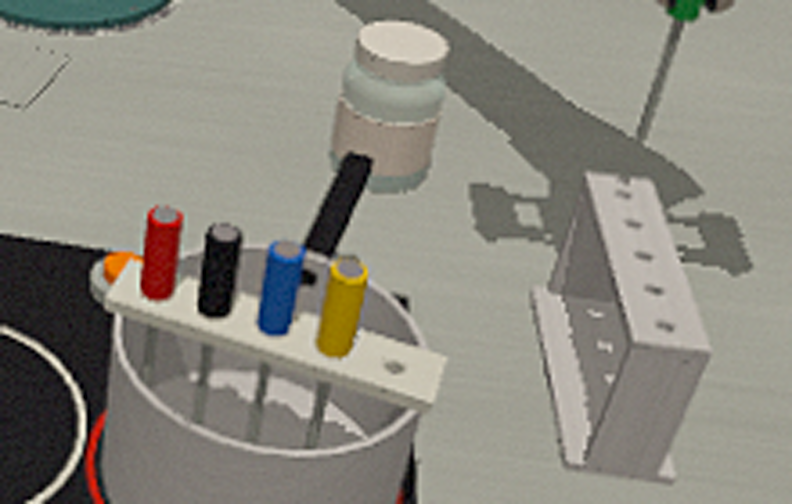

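Four probes are seated in a row with bases near (157,296), (215,313), (274,330) and (335,353). The pan hasn't moved and eyelet 4 is free at (395,366).

```bash
python3 - <<'E'
from h import *
if place(4,.11123,4):
    r.move_pose([.36,.45,.30],qd(np.pi/2))
    S=r.grab_frame("scene");crop(S,"s14.png",330,150,530,330,3.3)
    T=r.grab_frame("top");crop(T,"t14.png",165,100,345,240,4.4)
    b,_=blobs(T,(5,170,150),(18,255,255),(225,180,320,225));print([(c[0],c[1]) for c in b])
E
```

```text
try [0 0] False 0.0951 [-1.2  0.  -1.6]
down True 0.0351 [-0.4 -0.2  4.2] 0.017243326039918162 74.725
insert True
rel [ 0.32972684 -0.01518982 -1.03915182] 76.075
[(array([287.39583333, 199.39583333]), np.int32(48))]
```

View pics/s14.png

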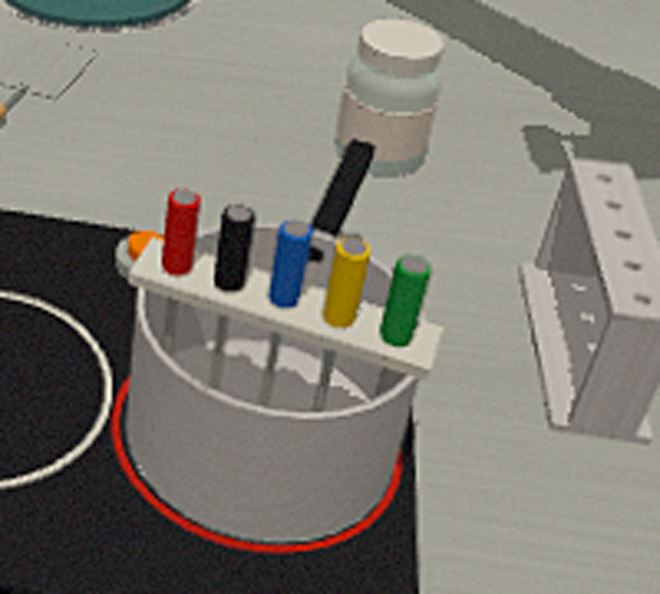

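View pics/t14.png

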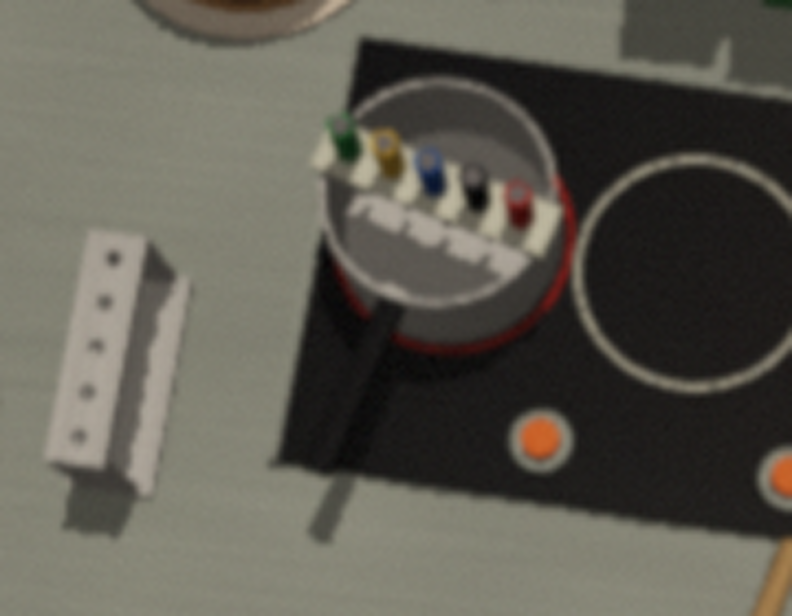

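All five probes are seated and the pan sits concentrically in the red ring. I press the left switch last, with the jaws closed and angled to keep the gripper body clear of the pan and handle.

```bash
python3 - <<'E'
from h import *
c=(.469,.0978)
r.move_pose([.42,.05,.30],qd(np.radians(-45)))
r.move_gripper(0,strength=20)
r.move_pose([c[0],c[1],.15],qd(np.radians(-45)))
print(r.state()["joints"],r.state()["t"])
print(r.move_linear([c[0],c[1],.065],v=.08,until_force=3),r.state()["eef_pos"],r.state()["force"])
if r.state()["eef_pos"][2]<.067:
    print(r.move_linear([c[0],c[1],.025],v=.015,until_force=2),r.state()["eef_pos"],r.state()["force"])
    S=r.grab_frame("scene");crop(S,"s15.png",330,150,530,330,3.3)
    T=r.grab_frame("top");crop(T,"t15.png",225,100,385,240,5)
E
```

```text
[-0.98809378  0.38080178  0.86621634  2.12384814 -0.40267812  0.80574359
 -0.65761076] 80.4667
False [0.46934875 0.09785521 0.06537573] [0.2764409  0.51595243 0.09731573]
True [0.46897587 0.09778683 0.04858149] [ 0.24728853 -0.51456376  2.16161815]
```

View pics/s15.png

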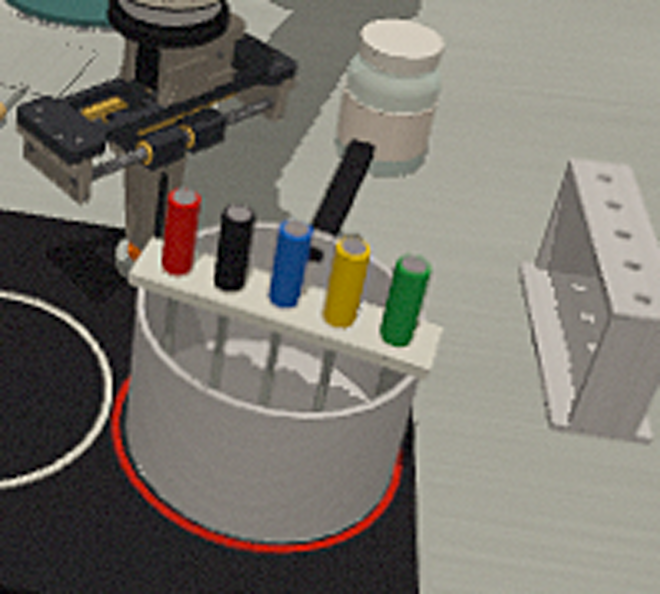

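View pics/t15.png

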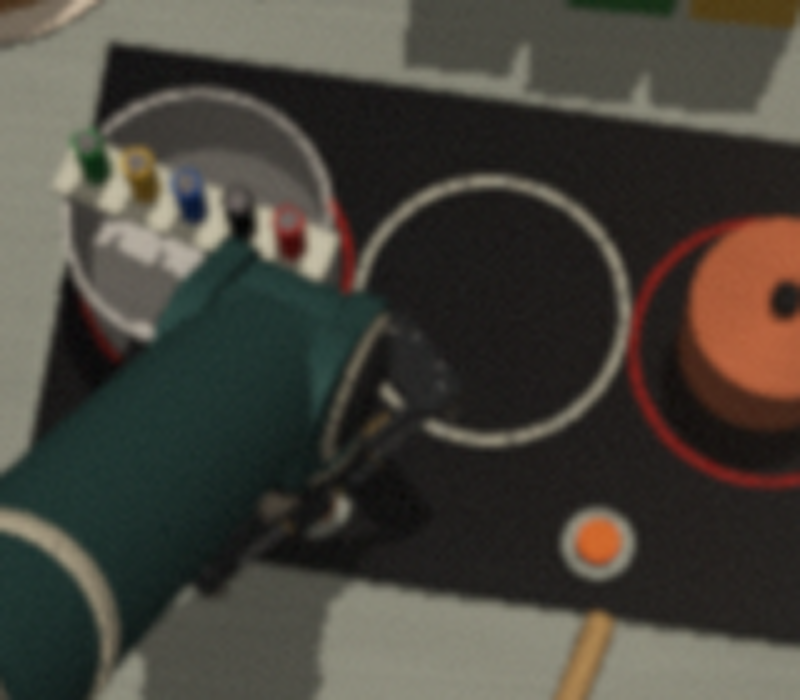

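```bash
python3 - <<'E'
from h import *
c=r.state()["eef_pos"]
print(r.move_linear([.469,.0978,.036],v=.01,until_force=10),r.state()["eef_pos"],r.state()["force"])
r.sleep(.3);print(r.state()["eef_pos"],r.state()["force"])
r.move_linear([.469,.0978,.20],v=.1)
r.move_pose([.36,.45,.30],qd(np.pi/2))
print(r.state()["t"],r.state()["force"])
S=r.grab_frame("scene");cv2.imwrite("pics/s16.png",S["frame"][:,:,::-1])
T=r.grab_frame("top");crop(T,"t16.png",165,100,425,240,3)
E
```

```text
True [0.46900437 0.09776896 0.04533181] [-2.62411802 -0.13582387  8.50573371]
[0.46900295 0.09777643 0.04535002] [-0.85424569 -0.97405065  9.03485232]
87.0917 [ 0.26965278 -0.03401567  0.6367759 ]
```

View pics/s16.png

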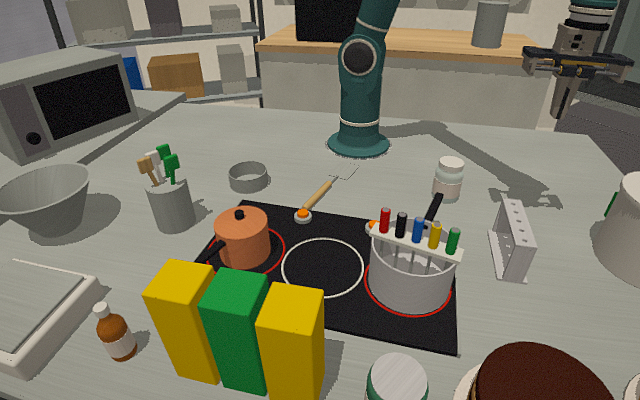

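View pics/t16.png

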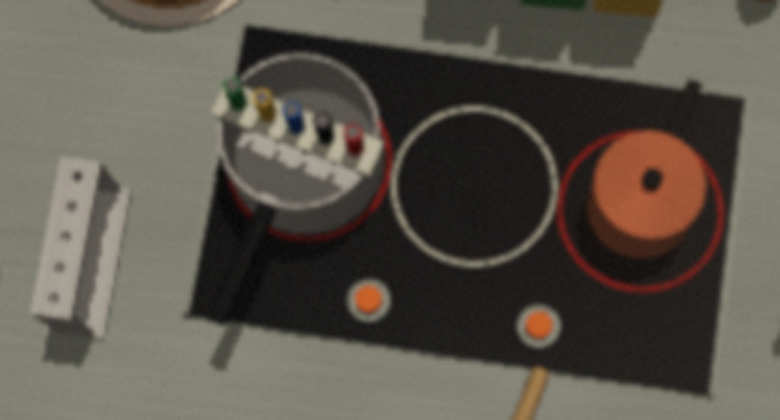

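```bash
python3 - <<'E'
from h import *
print(r.hand_in(),r.state()["t"])
E
```

```text
the job is handed in; nothing more can be done
the job is handed in; nothing more can be done
```

The job is done and handed in at about 87 s of robot time; no verdict was reported.

**What I did**
- I slid the saucepan by its handle onto the free left ring and nudged it about 5 mm to centre it.
- I then put red and black into eyelets 0 and 1. After that the pan was knocked about 33 mm aside.
- I put blue, which I was holding, back in the stand. I slid the pan back onto the ring, then placed blue, yellow and green in eyelets 2 to 4.
- Last, I pressed the left orange switch, let go and moved the arm clear.

**Last checks**
- **Pan:** before the last three probes went in, it measured about 1 mm off the ring's centre. That is the average of the two cameras, which disagree by 2–4 mm. The final pictures show no shift since then, with the red ring showing round the pan's base.
- **Probes:** four of them met the bridge at the expected depth. On blue the force stop tripped 5 mm early, so it dropped that last bit when released. The later pictures show its grip resting on the bridge in line with the others.
- **Switch:** there is no direct reading of its travel, so "fully pressed" is inferred. The push met a hard stop at about 9 N, where the spring takes about 4 N.
- **Other things:** I never touched the right switch, small pot, crock or sugar jar, and the final pictures show them in place.

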